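# Index the swing-arm coffee dripper over the glass

## Robot

A 6-joint arm with a two-finger parallel gripper is mounted at the origin on a cart in front of the work surface, level with it; the furniture and walls round the work are solid. World frame = base frame: x ahead of the robot, y to its left, z up, the work surface at z = 0. Lengths are in mm, angles in rad, forces in N, time in s.
With the tool pointing down it reaches from about 350 to 725 mm from the base axis. Payload 4.3 kg.
Tool frame: the origin (TCP) lies on the centre line of the jaws, within the pads' length; the fingertips stand 11 mm ahead of it and the grasp point (between the pads) lies 8 mm behind it (env.tips_ahead is the distance from the TCP to the fingertips, in mm); z points along the fingers, y is the direction in which the jaws open and shut (so a half turn about z gives the same grasp; the last joint's range is limited). The gripper opens to 85 mm and grips with 20 to 120 N. Pads are 22 mm wide; open, the fingers measure 114 mm over their backs; the gripper's body (76 mm by 85 mm) begins 54 mm behind the grasp point. The pads swing forward as they close: fully open they stand 13 mm farther back than shut.
Start: joints at [1.014, 0.377, 0.081, 1.274, 0, 1.46], TCP at [248.459, 518.588, 242.329] pointing down, gripper open.
Joint ranges: [-2.72, 2.72], [-0.84, 1.66], [-1.02, 1.22], [-1.77, 2.12], [-1.37, 1.28], [-3.14, 3.14]. Speed limits (rad/s): [2.57, 2.57, 3.14, 3.14, 3.14, 3.14].

## Interface

Orientations are given as a unit quaternion [x, y, z, w].
In Python, from bench import readout, eyes, workorder, models, env gives the robot as it stands.
- The arm moves only by the shell command python3 -m crank 'ROWS' [OPENING]. ROWS is JSON, a list of rows, each a list of 2 entries, a list of its own where there are three numbers: the shift along the tool's x, y, z in mm, then the turn, a rotation vector about the tool's x, y, z in degrees. In form: [[[dx, dy, dz], [wx, wy, wz]], ...]. A call has 1 to 20 rows; each row shifts and turns the commanded pose from where the row before left it, along the tool's axes as they then stand; what a row does not reach is not made up. A row lasts 1/10 s, in which the tool goes at most 50 mm and 8.59 degrees, less where a joint would pass 70% of its speed; a pose out of reach is approached as far as the arm can. A call is refused whole if a number of a shift passes 50 or a number of a turn 8.59, either way. A call with a gripper value outside its range is refused whole. OPENING is the gripper's target within -1 to 1 (fully open at 1, half-way at 0, shut at -1), set as the call begins (- or left out, the last holds). The fingers move at their own pace and stop on an object; the grip force is fixed at half the most. Time passes only in rows, so rows that do not move let the fingers close. It gives the time, the measured TCP pose, the force and the opening at its end, in the units of the state.
- readout.observe(): the state, without advancing time (a new reading comes with each control period).
- eyes.snapshot(name): name is "scene" or "top" or "wrist"; returns (picture, depth): 420x560x3 uint8, red, green, blue; 420x560 float32, mm along the optical axis (not along the pixel's ray), 0 where there is no reading.
- eyes.camera_params(name): a dict with "fx", "fy", "cx", "cy" (pixels), "cam_to_world" (4x4, takes a point from camera to world coordinates); the wrist camera has in their place "mount" (4x4, takes a point from camera to tool coordinates, whose origin is the TCP and whose axes are the flange's). Camera axes: x right, y up, looking along -z (the intrinsics and any distortion apply to the point x, -y, -z); pixel columns grow to the right and rows downward; lengths in mm; the calibration is good to about 2 mm. A picture is of the moment at which its call begins: read the wrist's pose just before it. camera_params takes no time and is no camera call.
- workorder.hand_in(): hands the job in, once; it reports no verdict.
Trained networks look in the newest picture that a camera, given by its name, has taken for a name from the list of things; names that differ only in an ending like _2 or _b are one class to them, and where a whole thing is asked for, a point or a joint stands for the part that bears it (a point fixed in the world has none). Each returns a list of dicts, best first, with "score" (0 to 1); they miss things now and then, are a little off and sometimes report something else, mostly with a low value. They report only what shows in the picture. A call takes as long as a camera call. They do not tell look-alikes from the thing itself.
- models.masks_of(camera, target): "pixels" (420x560 bool, what is visible of it) and "point" ([column, row] in pixels, amid what is visible of it).
The state is a dict: "clock": time; "q": joint angles; "qvel": joint speeds; "tau": joint torques, N m; "position": TCP position; "tool_rot": TCP orientation; "force": force on the tool from outside, world axes, zero at the start; "wrist_torque": the same for the moment, N m; "grip_width": opening from 0.0 (shut) to 1.0 (fully open).
Only numpy, scipy, OpenCV 4.12 (cv2) and the standard library are available. Lean on these libraries where they do the work, as an engineer would, in place of code of your own. Each camera call takes 0.05 s, during which the arm holds its last target.

## Task

The wooden pepper mill is crowding the open glass beaker at the coffee dripper stand: first stand the mill upright anywhere on the chopping board. Then pull the spring knob of the dripper's swing arm out of its slot, swing the arm round to the next slot on the side where the beaker stands, and let the knob snap fully home, so that the dripper is locked over the beaker. Do not shift or knock over anything else.

Things in the scene. Friction and masses are not known exactly. Their poses are not given: they have to be found in the camera images.
- dripper_stand: fixed pour-over coffee stand on the worktop: dark round foot (110 mm across), 20 mm steel post 248 mm high, and below the arm's hub a roof-shaped steel index plate with three slots. Origin: centre of the foot's underside, on the upright pivot axis of the arm; z up; its -x axis is the direction of the middle slot and, roughly, of the robot
- swing_arm (a joint): turn of the arm about the stand's upright axis, rad: 0 = middle slot (start, within 0.02), pointing along the stand's -x; +0.628 = slot towards the stand's -y (robot's right); -0.628 = slot towards +y (left); stops at +-0.80. Stays where left (friction 0.06 N m); play in a slot 0.02 rad. A flat bar 30 mm wide, sloping down 30 degrees from the hub, with the white dripper at its end
- index_pin (a joint): how far the spring pin is pulled out along its axis, m: 0 = fully home in a slot, about 0.009 = the pin's tip clears the plate and the arm can swing, 0.016 = stop. The spring draws it home with 7 N at 0 and 10 N at 0.012. Between slots the released pin rests on the plate at about 0.009
- knob (a point): centre of the pin's black round pull knob, 28 mm across, 21 mm long on the arm, 80 mm from the upright axis, 206 mm above the worktop. Its z axis is the pull direction, 30 degrees from vertical, leaning outward along the arm to the dripper; its y axis is level, across the arm: let the fingers close along y, the dripper's rim is near outward. The arm's bar begins 30 mm below it along z
- outlet (a point): the outlet under the white dripper, on its axis, 105 mm above the worktop and 165 mm from the upright axis. The dripper's flange is 124 mm across, 125 to 131 mm above the worktop; its cone is 112 mm across at the rim, 185 mm above the worktop
- slot_left (a point): the slot on the stand's +y side (the robot's left), in the top of the index plate, where the pin enters with the arm at -0.628 rad; 12 mm wide
- slot_middle (a point): the middle slot, arm at 0; 12 mm wide
- slot_right (a point): the slot on the stand's -y side (the robot's right), arm at +0.628 rad; 12 mm wide
- beaker: open clear glass beaker, 84 mm across, 93 mm high, loose, standing where the dripper comes with the arm in the left or the right slot (to within 5 mm). Origin: centre of its underside, z up
- pepper_mill: wooden pepper mill, 170 mm high, loose, about 0.18 kg; body 58 mm across, its round head 50 mm across from 123 to 159 mm above its foot, small knob on top. It stands 75 to 80 mm from the beaker's centre, in the way of the dripper. Origin: centre of its underside, z up
- chopping_board: wooden chopping board lying fixed on the worktop at the robot's right, 210 mm (its x) by 300 mm (its y), 22 mm thick. Origin: centre of its underside
- honey_jar: honey jar, 64 mm across, 109 mm high, loose, at the stand on the side opposite the beaker. Origin: centre of its underside. Leave it alone
- salt_shaker: salt shaker, 44 mm across, 90 mm high, loose, standing on the board. Origin: centre of its underside. Leave it alone
- spice_jar: spice jar, 46 mm across, 106 mm high, loose, standing on the board. Origin: centre of its underside. Leave it alone
- sugar_tin: sugar tin, 87 mm across, 110 mm high, loose, on the worktop at the left. Leave it alone
- tea_box: tea carton, 67 by 145 mm, 86 mm high, loose, on the worktop at the left. Leave it alone
Mind the look-alikes: they are no part of the job. Leave any red look-alike of the pepper_mill alone.

How it is judged:
By the outcome, as a careful person would: the job done as asked, in the order asked, and still so for the second after the job is handed in, with the robot touching nothing.
It also fails if it takes over 53 s, if anything falls off the work surface, if the arm or the gripper's body presses on something with over 40 N, if the wrist force passes 120 N, or if a joint passes its speed limit or range.

## Working session

There is one attempt and no reset: what is moved stays moved. The work goes in short steps, Python scripts to look and compute and a shell command to move; the robot and the scene stay as the last step left them, time stands still between calls to the robot, and variables do not carry over. Pictures are saved under pics/ and viewed, and the job is handed in when it is done.

```bash
ls; mkdir -p pics
cat > h.py <<'E'
import numpy as np,cv2
from bench import readout,eyes,workorder,models,env
from scipy.spatial.transform import Rotation as R
def snap(n,fn):
    s=readout.observe(); p,d=eyes.snapshot(n); cv2.imwrite('pics/'+fn+'.png',p[:,:,::-1]); np.savez('pics/'+fn+'.npz',p=p,d=d,pos=s['position'],rot=s['tool_rot']); return p,d,s
def world(n,d,s=None,dist=True):
    c=eyes.camera_params(n); 
    v,u=np.mgrid[0:d.shape[0],0:d.shape[1]].astype(float)
    x=(u-c['cx'])/c['fx']*d; y=(v-c['cy'])/c['fy']*d
    P=np.stack([x,-y,-d,np.ones_like(d)],-1)
    if 'mount' in c:
        T=np.eye(4);T[:3,:3]=R.from_quat(s['tool_rot']).as_matrix();T[:3,3]=s['position'];M=T@np.array(c['mount'])
    else: M=np.array(c['cam_to_world'])
    return (P@M.T)[...,:3]
E
python3 - <<'E'
from h import *
for n in ['scene','top']:
    p,d,s=snap(n,n+'0'); c=eyes.camera_params(n); print({k:(np.round(v,2).tolist() if not isinstance(v,str) else v) for k,v in c.items()})
print(readout.observe()); print({k:np.round(v,3).tolist() for k,v in eyes.camera_params('wrist').items()})
E
```

```text
pics
{'fx': 421.41, 'fy': 421.41, 'cx': 283.31, 'cy': 205.32, 'cam_to_world': [[0.63, 0.41, -0.66, -444.45], [-0.78, 0.33, -0.54, -827.57], [-0.0, 0.85, 0.52, 928.56], [0.0, 0.0, 0.0, 1.0]]}
{'fx': 404.47, 'fy': 404.47, 'cx': 270.02, 'cy': 208.38, 'cam_to_world': [[0.22, 0.89, -0.39, 50.94], [-0.98, 0.2, -0.1, -179.24], [-0.01, 0.41, 0.91, 1310.5], [0.0, 0.0, 0.0, 1.0]]}
{'clock': 0.1, 'q': array([1.01366738e+00, 3.78054265e-01, 7.97420356e-02, 1.27439151e+00,
       6.36779524e-06, 1.46052121e+00]), 'qvel': array([-0.00346861, -0.00295806,  0.00405455,  0.00050849,  0.00194762,
        0.00045824]), 'tau': array([ 1.91583611e-03, -4.64692676e+01,  2.70583248e+01,  1.19764876e-02,
       -1.01715070e-04, -1.78483521e-07]), 'position': array([248.14913778, 518.0602088 , 241.41083294]), 'tool_rot': array([ 2.21572553e-01,  9.75143422e-01, -9.00053635e-04, -3.15388233e-04]), 'force': array([-0.82726073,  0.33654016,  0.09460199]), 'wrist_torque': array([ 0.02045447,  0.02927505, -0.00282556]), 'grip_width': 1.0035946406466796}
{'fx': 339.788, 'fy': 339.788, 'cx': 279.023, 'cy': 211.637, 'mount': [[0.002, 0.95, 0.311, 79.874], [1.0, -0.002, 0.0, 0.681], [0.001, 0.311, -0.95, -132.059], [0.0, 0.0, 0.0, 1.0]]}
```

View pics/scene0.png

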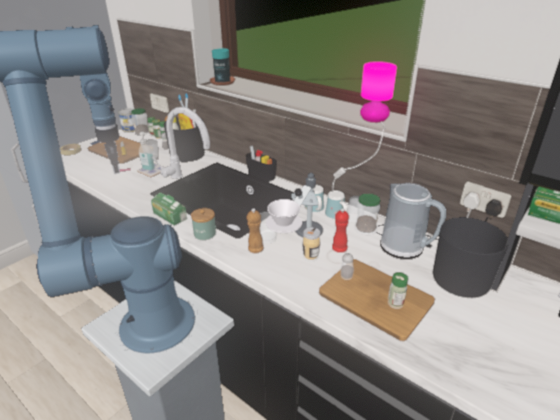

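View pics/top0.png

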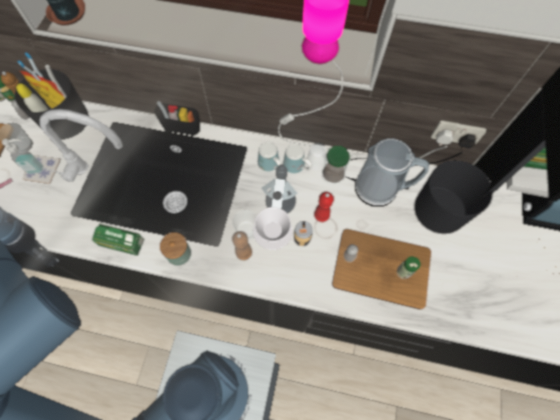

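Wooden mill: scene (256,231), top (243,246). The red look-alike is at scene (341,230), top (325,206). The honey jar is on the right at top (303,232), so the beaker should be on the left, near the wooden mill.

Run:
```python
from h import *
for n in ['top','scene']:
    p,d,s=snap(n,n+'1'); W=world(n,d)
    for t in ['pepper_mill','beaker','dripper_stand','knob','outlet','honey_jar','chopping_board','salt_shaker','spice_jar','sugar_tin','tea_box']:
        for r in models.masks_of(n,t)[:3]:
            m=r['pixels']; w=W[m&(d>0)]
            if len(w)<5: print(n,t,r['score'],r['point']);continue
            print(n,t,round(r['score'],2),np.round(r['point']),m.sum(),'med',np.median(w,0).round(),'lo',np.percentile(w,3,0).round(),'hi',np.percentile(w,97,0).round())
    cv2.imwrite(f'pics/{n}crop1.png',cv2.resize(p[190:290,190:450] if n=='top' else p[160:320,200:450],None,fx=3,fy=3,interpolation=cv2.INTER_CUBIC)[:,:,::-1])
print(readout.observe()['clock'])
```

```text
top pepper_mill 0.72 [242. 248.] 411 med [427.  10. 121.] lo [414. -11.  11.] hi [453.  35. 163.]
top pepper_mill 0.7 [321. 203.] 447 med [ 617. -219.   92.] lo [ 607. -247.    1.] hi [ 648. -195.  160.]
top beaker 0.72 [247. 222.] 532 med [536.  33.  37.] lo [479.  -4.  -0.] hi [570.  72.  96.]
top dripper_stand 0.59 [280. 215.] 2284 med [527. -74. 159.] lo [ 439. -123.   11.] hi [658. -24. 224.]
top outlet 0.9 [276. 224.] 1747 med [505. -73. 159.] lo [ 437. -127.  127.] hi [644. -26. 221.]
top honey_jar 0.7 [301. 237.] 404 med [ 509. -168.  104.] lo [ 494. -195.   13.] hi [ 544. -142.  112.]
top chopping_board 0.69 [380. 269.] 5251 med [ 468. -440.   19.] lo [ 383. -585.   13.] hi [ 582. -302.   24.]
top chopping_board 0.31 [279. 214.] 2249 med [526. -74. 158.] lo [ 439. -124.   12.] hi [656. -24. 224.]
top salt_shaker 0.63 [278. 216.] 2300 med [527. -74. 159.] lo [ 439. -124.   11.] hi [658. -23. 224.]
top salt_shaker 0.61 [351. 250.] 200 med [ 484. -328.   88.] lo [ 474. -348.   38.] hi [ 504. -312.  110.]
top spice_jar 0.86 [409. 269.] 357 med [ 470. -504.  115.] lo [ 457. -527.
[... 1159 characters left out ...]
.] 4408 med [ 454. -453.   19.] lo [ 379. -590.    8.] hi [ 579. -311.   23.]
scene chopping_board 0.28 [251. 231.] 585 med [427.   3.  70.] lo [414. -12.  -0.] hi [482.  50. 157.]
scene salt_shaker 0.54 [348. 270.] 274 med [ 482. -339.   69.] lo [ 474. -351.   29.] hi [ 501. -322.  109.]
scene spice_jar 0.79 [399. 288.] 586 med [ 465. -516.   89.] lo [ 456. -533.   25.] hi [ 499. -491.  128.]
scene sugar_tin 0.7 [203. 223.] 694 med [372. 205.  64.] lo [347. 184.  -1.] hi [420. 259.  94.]
scene sugar_tin 0.32 [312. 242.] 563 med [ 507. -181.   72.] lo [ 495. -199.    1.] hi [ 546. -146.  109.]
scene tea_box 0.94 [169. 212.] 786 med [367. 407.  53.] lo [348. 357.   1.] hi [413. 502.  80.]
1.3
```

View pics/topcrop1.png

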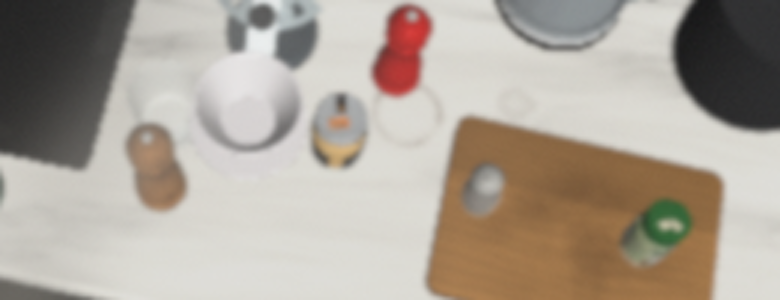

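View pics/scenecrop1.png

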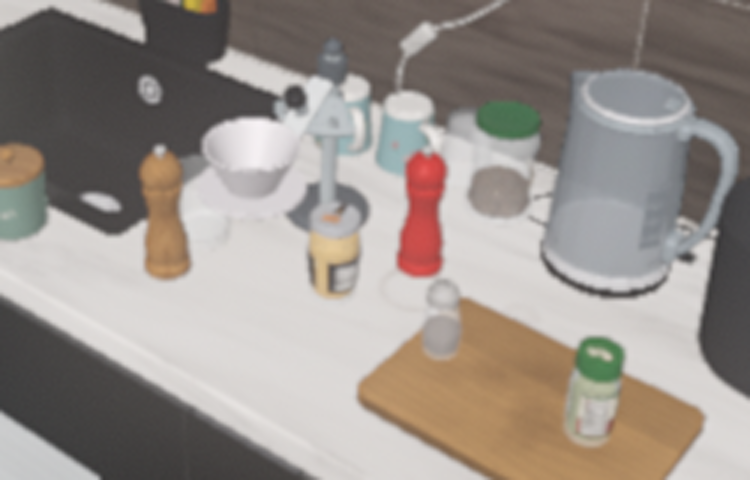

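Run:
```python
from h import *
import glob
def cam(n): 
    z=np.load(f'pics/{n}1.npz'); return z['p'],z['d'],world(n,z['d'])
from scipy.optimize import least_squares
for n in ['top','scene']:
    p,d,W=cam(n); X=W.reshape(-1,3)
    def circ(zlo,zhi,c0,rad,r=None):
        m=(d.ravel()>0)&(X[:,2]>zlo)&(X[:,2]<zhi)&(np.hypot(X[:,0]-c0[0],X[:,1]-c0[1])<rad)
        Q=X[m][:,:2]
        if len(Q)<4: return len(Q)
        f=least_squares(lambda a:np.hypot(Q[:,0]-a[0],Q[:,1]-a[1])-(a[2] if r is None else r),[*c0,r or 20],loss='soft_l1',f_scale=3)
        return np.round(f.x,1),len(Q),np.abs(f.fun).mean().round(1)
    print(n,'mill',circ(20,110,(442,10),45,27),circ(128,154,(442,10),45,25))
    print('honey',circ(10,100,(520,-170),50,32)); 
    print('tophoney', [np.percentile(X[(X[:,2]>104)&(X[:,2]<116)&(np.hypot(X[:,0]-520,X[:,1]+170)<45)],q,0).round(0) for q in(3,50,97)])
    print('flange',circ(122,134,(500,-75),85,62)); print('rim',circ(178,190,(500,-75),80,56))
    print('post',circ(20,120,(660,-70),40,10)); print('knobtop',[np.percentile(X[(X[:,2]>208)&(X[:,2]<222)&(np.hypot(X[:,0]-580,X[:,1]+74)<25)],q,0).round(0) for q in(3,50,97)])
    m=(X[:,2]>235)&(X[:,2]<260)&(np.hypot(X[:,0]-660,X[:,1]+74)<80); print('hub',m.sum(),np.median(X[m],0).round(0) if m.sum() else '')
    print('salt',circ(30,105,(490,-330),40,22),'spice',circ(30,120,(475,-510),40,23),'tin',circ(10,100,(390,220),70,43))
    m=(X[:,2]>14)&(X[:,2]<27)&(X[:,0]>350)&(X[:,0]<620)&(X[:,1]<-270)&(X[:,1]>-620)
    print('board',cv2.minAreaRect(X[m][:,:2].astype(np.float32)))
```

```text
top mill (array([446.3,  17. ,  27. ]), 169, np.float64(3.9)) (array([443.4,  15.4,  25. ]), 146, np.float64(6.5))
honey (array([ 527.5, -168.3,   32. ]), 163, np.float64(1.4))
tophoney [array([ 499., -193.,  105.]), array([ 523., -169.,  108.]), array([ 549., -145.,  113.])]
flange (array([505.3, -70.9,  62. ]), 446, np.float64(15.0))
rim (array([488.3, -76.1,  56. ]), 212, np.float64(3.8))
post (array([637.9, -85.2,  10. ]), 5, np.float64(9.5))
knobtop [array([563., -82., 209.]), array([573., -71., 215.]), array([584., -59., 220.])]
hub 47 [651. -67. 243.]
salt (array([ 498.2, -332.6,   22. ]), 148, np.float64(2.8)) spice (array([ 480.5, -511. ,   23. ]), 181, np.float64(0.8)) tin (array([389.8, 228.9,  43. ]), 740, np.float64(9.6))
board ((484.3898010253906, -444.474853515625), (301.3627014160156, 211.64805603027344), 88.38043975830078)
scene mill (array([449.2,  16.6,  27. ]), 356, np.float64(4.3)) (array([443.2,  19.2,  25. ]), 109, np.float64(4.0))
honey (array([ 528.8, -166.4,   32. ]), 361, np.float64(2.1))
tophoney [array([ 498., -195.,  104.]), array([ 523., -171.,  107.]), array([ 548., -145.,  111.])]
flange (array([503.6, -65.3,  62. ]), 345, np.float64(10.1))
rim (array([489.5, -77.1,  56. ]), 127, np.float64(3.4))
post (array([656.2, -65.7,  10. ]), 114, np.float64(1.9))
knobtop [array([562., -82., 209.]), array([573., -72., 213.]), array([584., -61., 218.])]
hub 26 [652. -69. 240.]
salt (array([ 498.5, -328.5,   22. ]), 245, np.float64(2.7)) spice (array([ 481.3, -510.4,   23. ]), 397, np.float64(1.2)) tin (array([390.6, 229.8,  43. ]), 613, np.float64(6.0))
board ((484.9871826171875, -444.2690734863281), (300.5745544433594, 216.7659149169922), 88.37581634521484)
```

```bash
cat >> h.py <<'E'
def down(yaw_y):  # tool z down, tool y at world angle yaw_y (deg)
    a=np.radians(yaw_y); y=np.array([np.cos(a),np.sin(a),0]); z=np.array([0,0,-1.]); return np.stack([np.cross(y,z),y,z],1)
def plan(p1,M1,p0=None,M0=None,n=None,step=45):
    s=readout.observe()
    if p0 is None: p0=s['position']
    if M0 is None: M0=R.from_quat(s['tool_rot']).as_matrix()
    p0=np.array(p0,float);p1=np.array(p1,float)
    rv=R.from_matrix(M0.T@M1).as_rotvec(degrees=True)
    n0=int(max(np.ceil(np.linalg.norm(p1-p0)/step),np.ceil(np.linalg.norm(rv)/8.3),1)); n=n or n0
    print('rows',n,'turn total',rv.round(2),'total shift (start axes)',(M0.T@(p1-p0)).round(1))
    Rk=M0.copy(); dp=(p1-p0)/n
    for k in range(n):
        print([np.round(Rk.T@dp,1).tolist(),np.round(rv/n,2).tolist()],end=',\n')
        Rk=Rk@R.from_rotvec(rv/n,degrees=True).as_matrix()
def st():
    s=readout.observe(); M=R.from_quat(s['tool_rot']).as_matrix(); print('t',round(s['clock'],2),'pos',s['position'].round(1),'x',M[:,0].round(3),'y',M[:,1].round(3),'z',M[:,2].round(3),'F',s['force'].round(1),'grip',round(s['grip_width'],3),'q',s['q'].round(2))
E
python3 - <<'E'
from h import *
plan([440,17,300],down(25.3))
E
```

```text
rows 13 turn total [ 0.  -0.  39.1] total shift (start axes) [-389.5 -369.6  -57.7]
[[-30.0, -28.4, -4.4], [0.0, -0.0, 3.01]],
[[-31.4, -26.8, -4.4], [0.0, -0.0, 3.01]],
[[-32.8, -25.1, -4.4], [0.0, -0.0, 3.01]],
[[-34.0, -23.4, -4.4], [0.0, -0.0, 3.01]],
[[-35.2, -21.6, -4.4], [0.0, -0.0, 3.01]],
[[-36.3, -19.7, -4.4], [0.0, -0.0, 3.01]],
[[-37.3, -17.8, -4.4], [0.0, -0.0, 3.01]],
[[-38.2, -15.8, -4.4], [0.0, -0.0, 3.01]],
[[-38.9, -13.7, -4.4], [0.0, -0.0, 3.01]],
[[-39.6, -11.7, -4.4], [0.0, -0.0, 3.01]],
[[-40.2, -9.6, -4.4], [0.0, -0.0, 3.01]],
[[-40.6, -7.5, -4.4], [0.0, -0.0, 3.01]],
[[-41.0, -5.3, -4.4], [0.0, -0.0, 3.01]],
```

```bash
python3 -m crank '[[[-30,-28.4,-4.4],[0,0,3]],[[-31.4,-26.8,-4.4],[0,0,3]],[[-32.8,-25.1,-4.4],[0,0,3]],[[-34,-23.4,-4.4],[0,0,3]],[[-35.2,-21.6,-4.4],[0,0,3]],[[-36.3,-19.7,-4.4],[0,0,3]],[[-37.3,-17.8,-4.4],[0,0,3]],[[-38.2,-15.8,-4.4],[0,0,3]],[[-38.9,-13.7,-4.4],[0,0,3]],[[-39.6,-11.7,-4.4],[0,0,3]],[[-40.2,-9.6,-4.4],[0,0,3]],[[-40.6,-7.5,-4.4],[0,0,3]],[[-41,-5.3,-4.4],[0,0,3]],[[0,0,0],[0,0,0]],[[0,0,0],[0,0,0]]]' 1
python3 - <<'E'
from h import *
st()
p,d,s=snap('wrist','w1'); W=world('wrist',d,s)
for t in ['pepper_mill','beaker']:
  for r in models.masks_of('wrist',t)[:3]:
    m=r['pixels']&(d>0); w=W[m]; print(t,round(r['score'],2),np.round(r['point']),m.sum(),np.median(w,0).round(),np.percentile(w,3,0).round(),np.percentile(w,97,0).round())
for zl,zh in[(20,60),(128,154),(163,175)]:
  m=(d>0)&(W[...,2]>zl)&(W[...,2]<zh)&(np.hypot(W[...,0]-445,W[...,1]-17)<45); print(zl,m.sum(),W[m].mean(0).round(1),W[m].min(0).round(),W[m].max(0).round())
E
```

```text
clock: 2.8
position: [440.5, 16.5, 299.5]
tool_rot: [0.535, 0.845, 0.0, -0.0]
force: [-0.2, 0.0, 0.4]
grip_width: 1.0
t 2.8 pos [440.5  16.5 299.5] x [-0.427  0.904  0.   ] y [0.904 0.427 0.   ] z [-0.     0.001 -1.   ] F [-0.2  0.   0.4] grip 1.0 q [-0.11  0.09 -0.14  1.34  0.    1.02]
pepper_mill 0.77 [280. 184.] 3325 [438.  27. 150.] [418.   1.  13.] [462.  43. 169.]
pepper_mill 0.56 [338. 372.] 907 [ 632. -198.   56.] [ 545. -225.    2.] [664. -88. 186.]
pepper_mill 0.41 [306. 302.] 20372 [512. -69. 147.] [ 441. -121.   12.] [669. -17. 211.]
beaker 0.8 [346. 199.] 5358 [532.  20.  44.] [481. -13.  11.] [557.  61.  93.]
20 457 [442.6  32.4  47.4] [416.   3.  20.] [484.  44.  60.]
128 1358 [441.2  20.4 145.9] [417. -27. 128.] [478.  44. 154.]
163 174 [440.8  20.3 168.9] [435.  14. 164.] [447.  25. 172.]
```

View pics/w1.png

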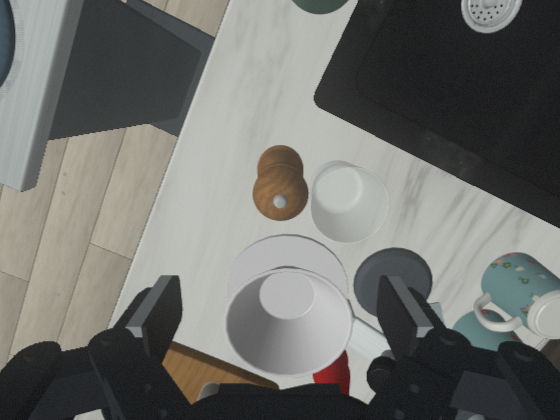

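Only one wooden mill is near the beaker (wrist 280,190). The beaker is at (348,200), the dripper at (290,320), and the red one sits at the bottom edge (332,370). I'll grasp the wooden mill's head from above.

```bash
python3 -m crank '[[[1.8,2,40],[0,0,0]],[[0,0,45],[0,0,0]],[[0,0,45],[0,0,0]],[[0,0,30],[0,0,0]],[[0,0,9.5],[0,0,0]],[[0,0,0],[0,0,0]]]' 1
python3 -m crank '[[[0,0,0],[0,0,0]],[[0,0,0],[0,0,0]],[[0,0,0],[0,0,0]],[[0,0,0],[0,0,0]],[[0,0,0],[0,0,0]],[[0,0,0],[0,0,0]],[[0,0,0],[0,0,0]],[[0,0,0],[0,0,0]]]' -1
python3 - <<'E'
from h import *
st()
for n in('w1',):
  z=np.load(f'pics/{n}.npz'); W=world('wrist',z['d'],dict(position=z['pos'],tool_rot=z['rot'])); X=W[z['d']>0]
  from scipy.optimize import least_squares
  for (zl,zh,r,c) in [(178,190,55,(489,-76)),(123,133,62,(489,-76)),(88,97,41,(516,23))]:
    Q=X[(X[:,2]>zl)&(X[:,2]<zh)&(np.hypot(X[:,0]-c[0],X[:,1]-c[1])<r+12)]
    f=least_squares(lambda a:np.hypot(Q[:,0]-a[0],Q[:,1]-a[1])-r,c,loss='soft_l1',f_scale=2); print(len(Q),f.x.round(1),np.abs(f.fun).mean().round(1))
E
```

```text
clock: 3.55
position: [439.9, 20.6, 129.2]
tool_rot: [0.534, 0.846, -0.001, -0.001]
force: [0.7, 0.7, 0.0]
grip_width: 1.001
clock: 4.35
position: [443.1, 19.2, 132.3]
tool_rot: [0.534, 0.845, 0.001, 0.002]
force: [-2.6, -1.1, 8.9]
grip_width: 0.545
t 4.35 pos [443.1  19.2 132.3] x [-0.429  0.903 -0.002] y [0.903 0.429 0.003] z [ 0.004 -0.001 -1.   ] F [-2.6 -1.1  8.9] grip 0.545 q [-0.1   0.18 -0.48  0.9  -0.    1.03]
2984 [491.  -70.7] 2.8
3841 [499.2 -86.2] 6.9
662 [517.6  26. ] 0.5
```

```bash
python3 -m crank '[[[0,0,-15],[0,0,0]],[[0,0,-35],[0,0,0]],[[0,0,-45],[0,0,0]],[[0,0,-45],[0,0,0]],[[0,0,-45],[0,0,0]],[[0,0,-20],[0,0,0]],[[-10,-5,-5],[0,0,0]],[[-25,-12.5,0],[0,0,0]],[[-35,-17.5,0],[0,0,0]],[[-39.3,-19.5,0],[0,0,0]],[[-39.3,-19.5,0],[0,0,0]],[[-39.3,-19.5,0],[0,0,0]],[[-39.3,-19.5,0],[0,0,0]],[[-39.3,-19.5,0],[0,0,0]],[[-39.3,-19.5,0],[0,0,0]],[[-39.3,-19.5,0],[0,0,0]],[[-30,-15,0],[0,0,0]],[[-18,-9,0],[0,0,0]],[[0,0,0],[0,0,0]],[[0,0,0],[0,0,0]]]' -1
python3 - <<'E'
from h import *
st(); p,d,s=snap('scene','scene2'); p2,d2,s=snap('wrist','w2'); st()
cv2.imwrite('pics/c2.png',np.hstack([p[120:400,160:500],p2[::1,:][70:350,100:500]])[:,:,::-1])
E
```

```text
clock: 6.35
position: [432.4, -419.6, 338.3]
tool_rot: [0.535, 0.845, 0.001, -0.001]
force: [-0.1, 1.4, -2.2]
grip_width: 0.54
t 6.35 pos [ 432.4 -419.6  338.3] x [-0.428  0.904  0.003] y [ 0.904  0.428 -0.001] z [-0.002  0.003 -1.   ] F [-0.1  1.4 -2.2] grip 0.54 q [-0.88  0.45  0.44  1.56  0.    0.25]
t 6.45 pos [ 433.  -418.6  339.4] x [-0.429  0.903  0.002] y [ 0.903  0.429 -0.   ] z [-0.001  0.001 -1.   ] F [-0.2  0.  -2.4] grip 0.542 q [-0.87  0.45  0.44  1.56  0.    0.25]
```

View pics/c2.png

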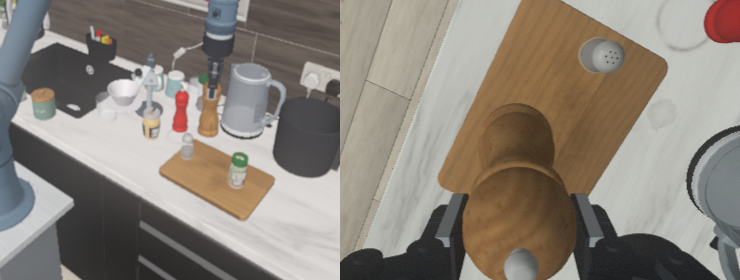

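```bash
python3 -m crank '[[[0,0,20],[0,0,0]],[[0,0,40],[0,0,0]],[[0,0,45],[0,0,0]],[[0,0,40],[0,0,0]],[[0,0,20],[0,0,0]],[[0,0,10],[0,0,0]],[[0,0,3],[0,0,0]],[[0,0,0],[0,0,0]]]' -1
python3 -m crank '[[[0,0,2],[0,0,0]],[[0,0,2],[0,0,0]],[[0,0,0],[0,0,0]]]' -1
python3 - <<'E'
from h import *
st(); p,d,s=snap('scene','scene3'); p2,d2,s=snap('wrist','w3')
cv2.imwrite('pics/c3.png',np.hstack([cv2.resize(p[190:330,300:470],(340,280)),p2[70:350,100:500]])[:,:,::-1])
E
```

```text
clock: 7.25
position: [433.9, -419.4, 163.0]
tool_rot: [0.534, 0.845, -0.0, 0.001]
force: [-0.1, 0.1, -2.0]
grip_width: 0.539
clock: 7.55
position: [433.7, -419.7, 158.6]
tool_rot: [0.534, 0.845, -0.0, 0.001]
force: [-0.7, 0.2, -1.0]
grip_width: 0.54
t 7.55 pos [ 433.7 -419.7  158.6] x [-0.429  0.903 -0.001] y [0.903 0.429 0.   ] z [ 0.001 -0.001 -1.   ] F [-0.7  0.2 -1. ] grip 0.54 q [-0.87  0.47  0.    1.1   0.    0.25]
```

View pics/c3.png

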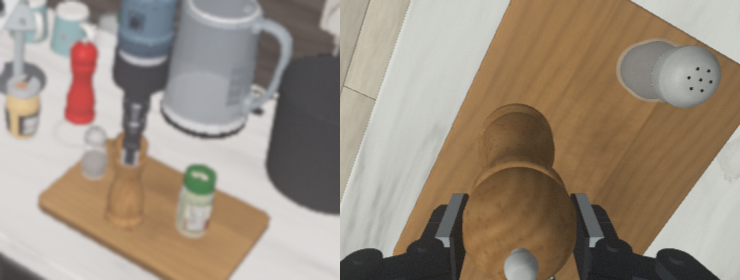

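```bash
python3 -m crank '[[[0,0,1.5],[0,0,0]],[[0,0,1],[0,0,0]],[[0,0,0],[0,0,0]]]' -1;python3 -m crank '[[[0,0,1],[0,0,0]],[[0,0,1],[0,0,0]],[[0,0,0],[0,0,0]]]' -1; python3 -c "
from h import *;st()"
```

```text
clock: 7.95
position: [433.3, -419.2, 155.2]
tool_rot: [0.534, 0.845, 0.0, -0.0]
force: [0.2, -1.2, -2.4]
grip_width: 0.54
clock: 8.25
position: [433.8, -420.1, 154.6]
tool_rot: [0.534, 0.845, -0.0, 0.001]
force: [-0.9, 0.2, 4.7]
grip_width: 0.543
t 8.25 pos [ 433.8 -420.1  154.6] x [-0.429  0.903 -0.002] y [0.903 0.429 0.   ] z [ 0.001 -0.002 -1.   ] F [-0.9  0.2  4.7] grip 0.543 q [-0.87  0.47 -0.01  1.09 -0.    0.25]
```

```bash
python3 -m crank '[[[0,0,0],[0,0,0]],[[0,0,0],[0,0,0]],[[0,0,0],[0,0,0]],[[0,0,0],[0,0,0]],[[0,0,0],[0,0,0]],[[0,0,0],[0,0,0]]]' 1; python3 -m crank '[[[0,0,-20],[0,0,0]],[[0,0,-40],[0,0,0]],[[0,0,-45],[0,0,0]],[[0,0,-45],[0,0,0]],[[0,0,-20],[0,0,0]],[[0,0,0],[0,0,0]]]' 1
python3 - <<'E'
from h import *
st(); p,d,s=snap('scene','scene4'); p2,d2,s=snap('wrist','w4')
W=world('wrist',d2,s); m=(d2>0)&(W[...,2]>150)&(np.hypot(W[...,0]-434,W[...,1]+420)<40)
for a,b in((30,60),(145,181),(186,200)):
  m=(d2>0)&(W[...,2]>a)&(W[...,2]<b)&(np.hypot(W[...,0]-434,W[...,1]+420)<40); print(m.sum(),W[m].mean(0).round(1) if m.sum() else'')
cv2.imwrite('pics/c4.png',np.hstack([cv2.resize(p[190:330,300:470],(340,280)),cv2.resize(p2,(373,280))])[:,:,::-1])
E
```

```text
clock: 8.85
position: [433.4, -419.3, 153.4]
tool_rot: [0.534, 0.845, 0.0, -0.0]
force: [0.4, 0.8, -0.0]
grip_width: 1.001
clock: 9.45
position: [434.5, -420.7, 327.7]
tool_rot: [0.534, 0.845, -0.001, 0.004]
force: [-0.4, -0.6, -0.6]
grip_width: 1.002
t 9.45 pos [ 434.5 -420.7  327.7] x [-0.429  0.903 -0.008] y [0.903 0.429 0.002] z [ 0.005 -0.006 -1.   ] F [-0.4 -0.6 -0.6] grip 1.002 q [-0.87  0.44  0.39  1.52  0.    0.25]
209 [ 424.2 -403.8   38.8]
2105 [ 429.8 -416.   173.9]
163 [ 431.  -418.9  191.3]
```

View pics/c4.png

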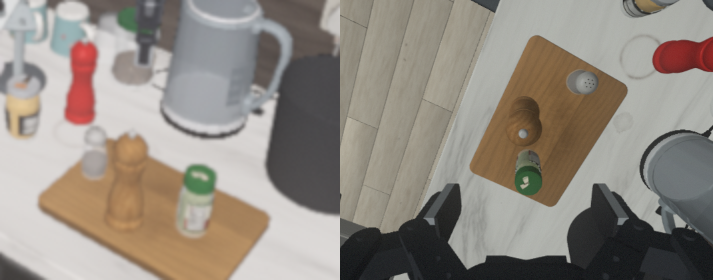

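The mill is standing upright on the board, clear of the salt and spice. Next is a standoff above the knob.

```bash
cat >> h.py <<'E'
def knobM(phi): # phi = arm direction angle (deg); tool z = -(pull axis), tool y level
    a=np.radians(phi); u=np.array([np.cos(a),np.sin(a),0]); kz=0.5*u+np.array([0,0,np.sqrt(.75)]); z=-kz
    y=np.array([np.sin(a),-np.cos(a),0]); return np.stack([np.cross(y,z),y,z],1),u,kz
E
python3 - <<'E'
from h import *
M,u,kz=knobM(182.4); print(M.round(2))
plan(np.array([575,-71,206])+100*kz,M,n=14)
E
```

```text
[[-0.87 -0.04  0.5 ]
 [-0.04  1.    0.02]
 [-0.5   0.   -0.87]]
rows 14 turn total [-17.53 -26.44 -65.39] total shift (start axes) [273.8 231.2  30.5]
[[19.6, 16.5, 2.2], [-1.25, -1.89, -4.67]],
[[18.2, 18.0, 1.9], [-1.25, -1.89, -4.67]],
[[16.8, 19.4, 1.8], [-1.25, -1.89, -4.67]],
[[15.2, 20.7, 1.7], [-1.25, -1.89, -4.67]],
[[13.5, 21.8, 1.7], [-1.25, -1.89, -4.67]],
[[11.7, 22.8, 1.7], [-1.25, -1.89, -4.67]],
[[9.9, 23.6, 1.9], [-1.25, -1.89, -4.67]],
[[8.0, 24.3, 2.1], [-1.25, -1.89, -4.67]],
[[6.1, 24.8, 2.4], [-1.25, -1.89, -4.67]],
[[4.1, 25.2, 2.8], [-1.25, -1.89, -4.67]],
[[2.2, 25.4, 3.3], [-1.25, -1.89, -4.67]],
[[0.2, 25.4, 3.8], [-1.25, -1.89, -4.67]],
[[-1.7, 25.3, 4.4], [-1.25, -1.89, -4.67]],
[[-3.6, 24.9, 5.0], [-1.25, -1.89, -4.67]],
```

```bash
python3 -m crank '[[[19.6,16.5,2.2],[-1.25,-1.89,-4.67]],[[18.2,18,1.9],[-1.25,-1.89,-4.67]],[[16.8,19.4,1.8],[-1.25,-1.89,-4.67]],[[15.2,20.7,1.7],[-1.25,-1.89,-4.67]],[[13.5,21.8,1.7],[-1.25,-1.89,-4.67]],[[11.7,22.8,1.7],[-1.25,-1.89,-4.67]],[[9.9,23.6,1.9],[-1.25,-1.89,-4.67]],[[8,24.3,2.1],[-1.25,-1.89,-4.67]],[[6.1,24.8,2.4],[-1.25,-1.89,-4.67]],[[4.1,25.2,2.8],[-1.25,-1.89,-4.67]],[[2.2,25.4,3.3],[-1.25,-1.89,-4.67]],[[0.2,25.4,3.8],[-1.25,-1.89,-4.67]],[[-1.7,25.3,4.4],[-1.25,-1.89,-4.67]],[[-3.6,24.9,5],[-1.25,-1.89,-4.67]],[[0,0,0],[0,0,0]],[[0,0,0],[0,0,0]]]' 1
python3 - <<'E'
from h import *
st(); p,d,s=snap('wrist','w5'); W=world('wrist',d,s)
for t in ['knob','beaker','dripper_stand','outlet']:
  for r in models.masks_of('wrist',t)[:2]:
    m=r['pixels']&(d>0); w=W[m]; print(t,round(r['score'],2),np.round(r['point']),m.sum(),np.median(w,0).round(),np.percentile(w,3,0).round(),np.percentile(w,97,0).round())
    if t=='knob': np.save('pics/kmask.npy',m)
st()
E
```

```text
clock: 11.15
position: [523.5, -72.5, 290.6]
tool_rot: [-0.02, 0.966, 0.006, 0.257]
force: [0.6, -0.1, 0.3]
grip_width: 1.002
t 11.15 pos [523.5 -72.5 290.6] x [-0.867 -0.035 -0.497] y [-0.041  0.999  0.001] z [ 0.496  0.021 -0.868] F [ 0.6 -0.1  0.3] grip 1.002 q [-0.37 -0.14 -0.53  0.7   0.2  -0.36]
knob 0.85 [276. 224.] 1218 [570. -69. 213.] [563. -81. 198.] [581. -58. 220.]
beaker 0.63 [403.  54.] 7427 [525.  47.  56.] [477.   4.  11.] [556.  65.  93.]
dripper_stand 0.64 [276. 103.] 37778 [510. -70. 167.] [ 448. -123.  131.] [647. -23. 224.]
dripper_stand 0.47 [283. 222.] 1323 [571. -69. 213.] [563. -81. 194.] [585. -57. 220.]
outlet 0.94 [278.  91.] 33444 [503. -71. 167.] [ 447. -123.  132.] [640. -24. 217.]
outlet 0.56 [33. 56.] 5941 [ 549. -314.   22.] [ 502. -360.    6.] [ 591. -293.   23.]
t 11.4 pos [525.  -73.7 292.8] x [-0.866 -0.035 -0.5  ] y [-0.04   0.999 -0.   ] z [ 0.499  0.02  -0.866] F [-0.4 -0.2 -0.3] grip 1.002 q [-0.37 -0.14 -0.53  0.7   0.2  -0.36]
```

View pics/w5.png

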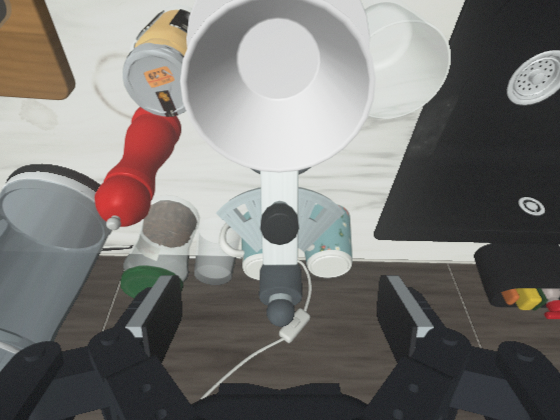

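Run:
```python
from h import *
from scipy.optimize import least_squares
z=np.load('pics/w5.npz'); d=z['d']; W=world('wrist',d,dict(position=z['pos'],tool_rot=z['rot'])); m=np.load('pics/kmask.npy')
X=W[d>0]
# rim/axis
for (zl,zh,r,c) in [(182,188,56,(490,-73)),(88,97,41,(516,23))]:
    Q=X[(X[:,2]>zl)&(X[:,2]<zh)&(np.hypot(X[:,0]-c[0],X[:,1]-c[1])<r+8)&(np.hypot(X[:,0]-c[0],X[:,1]-c[1])>r-8)]
    f=least_squares(lambda a:np.hypot(Q[:,0]-a[0],Q[:,1]-a[1])-r,c,loss='soft_l1',f_scale=2); print(len(Q),f.x.round(1),np.abs(f.fun).mean().round(1))
# bar direction: white bar between
M,u,kz=knobM(182.4)
K=W[m]@M  # coords tool x,y,z
h=-K[:,2]; top=h.max(); sel=h>np.percentile(h,90)-4
print('axial spread',np.percentile(h,[1,10,50,90,99]).round(1))
T=K[sel]; print('top face n',sel.sum(),'x',np.percentile(T[:,0],[2,98]).round(1),'y',np.percentile(T[:,1],[2,98]).round(1))
c=np.array([np.percentile(T[:,0],[2,98]).mean(),np.percentile(T[:,1],[2,98]).mean(),np.median(T[:,2])])
print('top centre world',(M@c).round(1),'knob centre',(M@c-10.5*kz).round(1))
# hub/post top
q=X[(X[:,2]>225)&(X[:,0]>630)&(X[:,0]<690)&(abs(X[:,1]+66)<30)]; print('hub',len(q),q.mean(0).round(1) if len(q) else '', q.min(0).round(1),q.max(0).round(1))
# bar pixels: white
p=z['p'].astype(int); wb=(p.min(2)>170)&(abs(W[...,1]+70)<22)&(W[...,2]>135)&(W[...,2]<235)&(W[...,0]>545)&(W[...,0]<640)&(d>0)
for a in range(550,640,10):
    s=wb&(W[...,0]>a)&(W[...,0]<a+10)
    if s.sum()>20: w=W[s]; print(a,s.sum(),np.percentile(w[:,1],[2,98]).round(1).tolist(),w[:,2].mean().round(1))
```

```text
4614 [492.1 -73.3] 3.3
948 [516.9  25.2] 0.5
axial spread [-113.  -104.8  -98.7  -97.6  -96.9]
top face n 1036 x [-610.6 -587.9] y [-104.7  -80.9]
top centre world [571.6 -69.  214.3] knob centre [576.9 -68.7 205.2]
hub 792 [649.1 -64.9 238. ] [639.  -80.7 225. ] [663.7 -49.9 248.9]
560 293 [-83.3, -55.5] 166.1
570 541 [-83.7, -55.1] 170.6
580 394 [-82.7, -54.4] 175.6
590 204 [-91.7, -48.4] 163.9
600 164 [-91.6, -48.2] 165.9
610 282 [-91.5, -48.4] 184.6
620 548 [-90.6, -52.0] 195.0
630 292 [-91.3, -53.2] 194.2
```

```bash
python3 -m crank '[[[-1.4,2.8,10],[0,0,0]],[[0,0,20],[0,0,0]],[[0,0,20],[0,0,0]],[[0,0,10],[0,0,0]],[[0,0,0],[0,0,0]],[[0,0,0],[0,0,0]]]' 0.1
python3 - <<'E'
from h import *
st(); p,d,s=snap('wrist','w6'); W=world('wrist',d,s)
r=models.masks_of('wrist','knob')[0]; m=r['pixels']&(d>0); M=R.from_quat(s['tool_rot']).as_matrix()
K=(W[m]-s['position'])@M; h=K[:,2]; T=K[abs(h-np.percentile(h,10))<4]; print(r['score'],len(T),np.percentile(T,[2,50,98],axis=0).round(1))
E
```

```text
clock: 12.0
position: [555.9, -68.8, 241.5]
tool_rot: [-0.02, 0.966, 0.005, 0.258]
force: [-0.6, -0.1, 0.2]
grip_width: 0.552
t 12.0 pos [555.9 -68.8 241.5] x [-0.866 -0.036 -0.499] y [-0.042  0.999  0.   ] z [ 0.499  0.021 -0.866] F [-0.6 -0.1  0.2] grip 0.552 q [-0.34 -0.05 -0.59  0.54  0.19 -0.33]
0.58 1807 [[-12.  -13.   30. ]
 [  0.5  -0.7  31.4]
 [ 11.5  11.   34.1]]
```

View pics/w6.png

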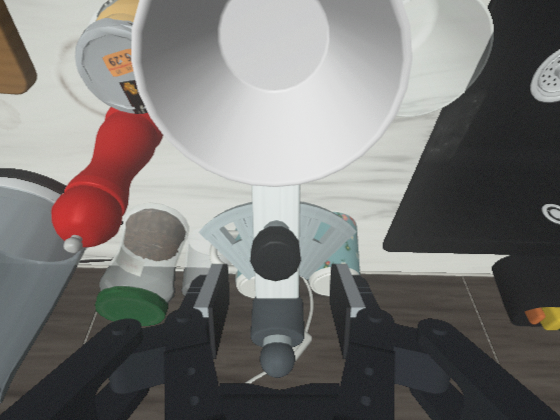

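```bash
python3 -m crank '[[[0.3,-1,15],[0,0,0]],[[0,0,15],[0,0,0]],[[0,0,11],[0,0,0]],[[0,0,5],[0,0,0]],[[0,0,0],[0,0,0]],[[0,0,0],[0,0,0]]]' 0.1
python3 -m crank '[[[0,0,0],[0,0,0]],[[0,0,0],[0,0,0]],[[0,0,0],[0,0,0]],[[0,0,0],[0,0,0]],[[0,0,0],[0,0,0]],[[0,0,0],[0,0,0]]]' -1
python3 - <<'E'
from h import *
st(); p,d,s=snap('wrist','w7')
E
```

```text
clock: 12.7
position: [578.8, -68.9, 202.0]
tool_rot: [-0.02, 0.966, 0.005, 0.259]
force: [0.2, -0.0, 1.1]
grip_width: 0.548
clock: 13.3
position: [578.8, -69.3, 202.6]
tool_rot: [-0.02, 0.966, 0.005, 0.259]
force: [-5.6, -1.8, 5.9]
grip_width: 0.301
t 13.3 pos [578.8 -69.3 202.6] x [-0.865 -0.036 -0.501] y [-0.041  0.999 -0.001] z [ 0.5    0.019 -0.866] F [-5.6 -1.8  5.9] grip 0.301 q [-0.32  0.03 -0.62  0.43  0.18 -0.32]
```

View pics/w7.png

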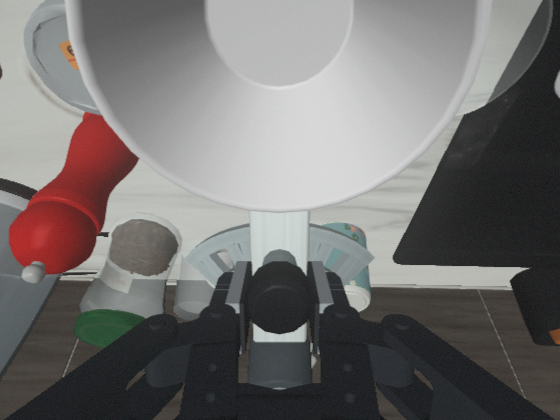

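```bash
python3 -m crank '[[[0,0,-3],[0,0,0]],[[0,0,-4],[0,0,0]],[[0,0,-4],[0,0,0]],[[0,0,-2],[0,0,0]],[[0,0,0],[0,0,0]],[[0,0,0],[0,0,0]]]' -1
python3 - <<'E'
from h import *
st(); 
M=R.from_quat(readout.observe()['tool_rot']).as_matrix(); s=readout.observe(); print('F tool',(M.T@s['force']).round(1), 'move z',(s['position']-np.array([578.8,-69.3,202.6]))@M[:,2])
p,d,s=snap('wrist','w8')
E
```

```text
clock: 13.95
position: [572.8, -69.5, 212.6]
tool_rot: [-0.02, 0.966, 0.005, 0.259]
force: [8.6, -1.2, -7.9]
grip_width: 0.297
t 13.95 pos [572.8 -69.5 212.6] x [-0.865 -0.036 -0.5  ] y [-0.041  0.999 -0.001] z [ 0.5    0.02  -0.866] F [ 8.6 -1.2 -7.9] grip 0.297 q [-0.32  0.01 -0.61  0.46  0.18 -0.32]
F tool [-3.5 -1.5 11.1] move z -11.685476579604716
```

View pics/w8.png

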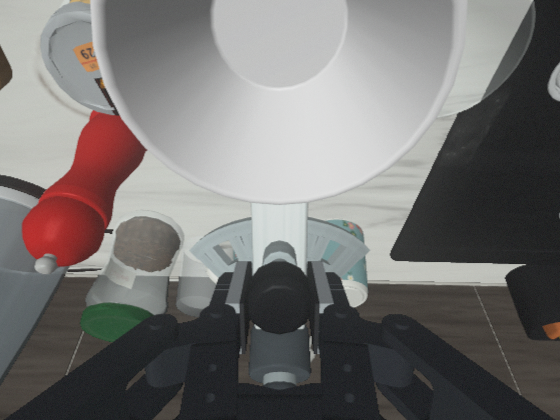

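```bash
python3 -m crank '[[[0,0,-1],[0,0,0]],[[-0.1,3,0],[1,0,1.73]],[[-0.1,4.4,0.1],[1.5,0,2.6]],[[-0.1,4.4,0.1],[1.5,0,2.6]],[[0,0,0],[0,0,0]]]' -1
python3 - <<'E'
from h import *
st(); s=readout.observe(); M=R.from_quat(s['tool_rot']).as_matrix(); print('Ft',(M.T@s['force']).round(1)); v=s['position'][:2]-np.array([657,-65.5]); print(np.degrees(np.arctan2(v[1],v[0]))%360,np.hypot(*v))
p,d,s=snap('wrist','w9');
E
```

```text
clock: 14.5
position: [572.7, -57.2, 213.4]
tool_rot: [0.048, 0.965, -0.013, 0.259]
force: [8.4, -2.4, -7.0]
grip_width: 0.296
t 14.5 pos [572.7 -57.2 213.4] x [-0.862  0.085 -0.5  ] y [ 0.099  0.995 -0.001] z [ 0.498 -0.05  -0.866] F [ 8.4 -2.4 -7. ] grip 0.296 q [-0.25 -0.   -0.63  0.43  0.07 -0.13]
Ft [-4.  -1.5 10.4]
174.34412416258996 84.72343006812125
```

View pics/w9.png

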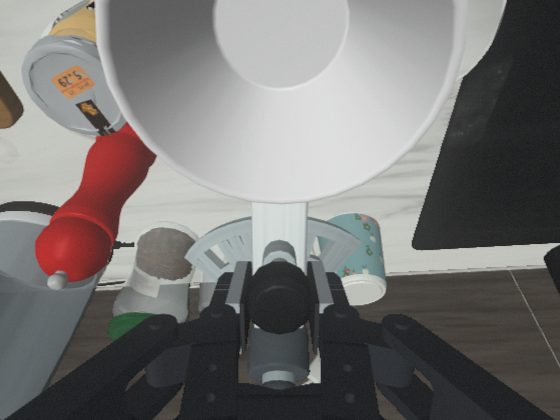

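```bash
python3 -m crank '[[[-0.1,4.4,0.1],[1.5,0,2.6]],[[-0.1,4.4,0.1],[1.5,0,2.6]],[[-0.1,4.4,0.1],[1.5,0,2.6]],[[-0.1,4.4,0.1],[1.5,0,2.6]],[[-0.1,4.4,0.1],[1.5,0,2.6]],[[-0.1,4.4,0.1],[1.5,0,2.6]],[[-0.1,4.4,0.1],[1.5,0,2.6]],[[-0.1,4.4,0.1],[1.5,0,2.6]],[[-0.1,4.4,0.1],[1.5,0,2.6]],[[0,0,0],[0,0,0]],[[0,0,0],[0,0,0]]]' -1
python3 - <<'E'
from h import *
st(); s=readout.observe(); M=R.from_quat(s['tool_rot']).as_matrix(); print('Ft',(M.T@s['force']).round(1)); v=s['position'][:2]-np.array([657,-65.5]); print(np.degrees(np.arctan2(v[1],v[0]))%360,np.hypot(*v), 'toolyaw',np.degrees(np.arctan2(M[1,1],M[0,1]))+90)
p,d,s=snap('wrist','w10');
E
```

```text
clock: 15.65
position: [585.7, -20.9, 212.7]
tool_rot: [0.272, 0.927, -0.073, 0.248]
force: [7.7, -4.9, -6.9]
grip_width: 0.297
t 15.65 pos [585.7 -20.9 212.7] x [-0.729  0.467 -0.5  ] y [ 0.54   0.842 -0.001] z [ 0.421 -0.271 -0.866] F [ 7.7 -4.9 -6.9] grip 0.297 q [-0.01  0.08 -0.52  0.51 -0.27  0.5 ]
Ft [-4.5 -0.  10.5]
147.94171920389442 84.11844297331653 toolyaw 147.31264675710975
```

View pics/w10.png

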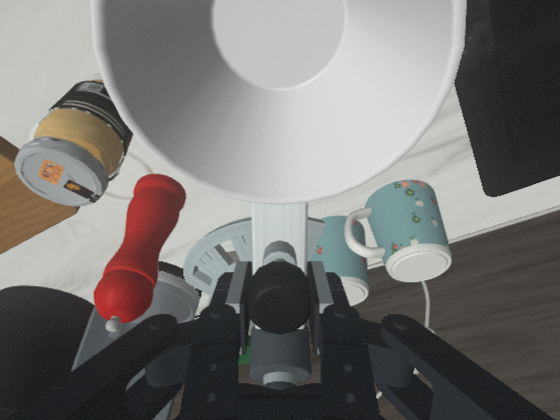

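```bash
python3 -m crank '[[[0,1.6,0],[0.5,0,0.9]],[[0,0,2],[0,0,0]],[[0,0,2],[0,0,0]],[[0,0,2],[0,0,0]],[[0,0,0],[0,0,0]],[[0,0,0],[0,0,0]]]' -1
cat > f.py <<'E'
from h import *
st(); s=readout.observe(); M=R.from_quat(s['tool_rot']).as_matrix(); print('Ft',(M.T@s['force']).round(1)); v=s['position'][:2]-np.array([657,-65.5]); print(np.degrees(np.arctan2(v[1],v[0]))%360,np.hypot(*v), 'toolyaw',np.degrees(np.arctan2(M[1,1],M[0,1]))+90)
E
python3 f.py
```

```text
clock: 16.3
position: [588.9, -21.3, 207.7]
tool_rot: [0.28, 0.924, -0.075, 0.248]
force: [6.8, -4.2, -6.2]
grip_width: 0.298
t 16.3 pos [588.9 -21.3 207.7] x [-0.72   0.481 -0.5  ] y [ 0.555  0.832 -0.   ] z [ 0.416 -0.278 -0.866] F [ 6.8 -4.2 -6.2] grip 0.298 q [-0.    0.1  -0.52  0.5  -0.28  0.52]
Ft [-3.8  0.3  9.3]
146.98594594711793 81.16813462952753 toolyaw 146.27825463664828
```

```bash
python3 -m crank '[[[0,0,2],[0,0,0]],[[0,0,2],[0,0,0]],[[0,0,2],[0,0,0]],[[0,0,0],[0,0,0]],[[0,0,0],[0,0,0]]]' -1; python3 f.py
```

```text
clock: 16.8
position: [591.3, -22.8, 202.8]
tool_rot: [0.28, 0.924, -0.075, 0.248]
force: [4.8, -3.9, -4.7]
grip_width: 0.299
t 16.8 pos [591.3 -22.8 202.8] x [-0.72   0.481 -0.5  ] y [ 0.555  0.832 -0.   ] z [ 0.416 -0.278 -0.866] F [ 4.8 -3.9 -4.7] grip 0.299 q [-0.01  0.11 -0.52  0.49 -0.28  0.52]
Ft [-3.  -0.5  7.1]
147.0105818202866 78.33610634713718 toolyaw 146.28666344812655
```

```bash
python3 -m crank '[[[0,0,0],[0,0,0]],[[0,0,0],[0,0,0]],[[0,0,0],[0,0,0]],[[0,0,0],[0,0,0]],[[0,0,0],[0,0,0]]]' 0.1; python3 f.py;  python3 -m crank '[[[0,0,-5],[0,0,0]],[[0,0,-15],[0,0,0]],[[0,0,-20],[0,0,0]],[[0,0,-25],[0,0,0]],[[0,0,-25],[0,0,0]],[[0,0,-10],[0,0,0]],[[0,0,0],[0,0,0]],[[0,0,0],[0,0,0]]]' 0.1
python3 - <<'E'
from h import *
from scipy.optimize import least_squares
st(); p,d,s=snap('wrist','w11'); W=world('wrist',d,s); X=W[d>0]; c0=np.array([657,-65.5])
for (zl,zh,r,c) in [(182,188,56,(519,18)),(88,97,41,(516,25))]:
    Q=X[(X[:,2]>zl)&(X[:,2]<zh)&(abs(np.hypot(X[:,0]-c[0],X[:,1]-c[1])-r)<10)]
    if len(Q)<20: print(len(Q)); continue
    f=least_squares(lambda a:np.hypot(Q[:,0]-a[0],Q[:,1]-a[1])-r,c,loss='soft_l1',f_scale=2); print(len(Q),f.x.round(1),np.abs(f.fun).mean().round(1)); v=f.x-c0; print(np.degrees(np.arctan2(v[1],v[0])))
M,u,kz=knobM(146.6)
m=models.masks_of('wrist','knob')[0]['pixels']&(d>0); K=W[m]@M; h=-K[:,2]; sel=h>np.percentile(h,90)-4; T=K[sel]
c=np.array([np.percentile(T[:,0],[2,98]).mean(),np.percentile(T[:,1],[2,98]).mean(),np.median(T[:,2])]); k=M@c-10.5*kz; v=k[:2]-c0
print('knob centre',k.round(1),'r',np.hypot(*v).round(1),'ang',np.degrees(np.arctan2(v[1],v[0])).round(1))
p,d,s=snap('scene','scene5'); p,d,s=snap('top','top5')
E
```

```text
clock: 17.3
position: [590.9, -22.1, 203.0]
tool_rot: [0.28, 0.925, -0.075, 0.248]
force: [-0.1, -0.1, 0.3]
grip_width: 0.55
t 17.3 pos [590.9 -22.1 203. ] x [-0.721  0.48  -0.5  ] y [0.554 0.832 0.   ] z [ 0.416 -0.277 -0.866] F [-0.1 -0.1  0.3] grip 0.55 q [-0.01  0.11 -0.52  0.49 -0.28  0.52]
Ft [-0.1 -0.1 -0.3]
146.72202706548984 79.05172095013432 toolyaw 146.35426557407635
clock: 18.1
position: [549.3, 5.4, 288.8]
tool_rot: [0.28, 0.925, -0.075, 0.247]
force: [-0.4, -0.2, 0.1]
grip_width: 0.55
t 18.1 pos [549.3   5.4 288.8] x [-0.721  0.48  -0.499] y [ 0.554  0.832 -0.   ] z [ 0.416 -0.277 -0.866] F [-0.4 -0.2  0.1] grip 0.55 q [ 0.06 -0.02 -0.42  0.74 -0.31  0.58]
3670 [518.6  24.2] 2.9
147.05449785750426
0
knob centre [590.7 -20.8 205.5] r 79.9 ang 146.0
```

View pics/w11.png

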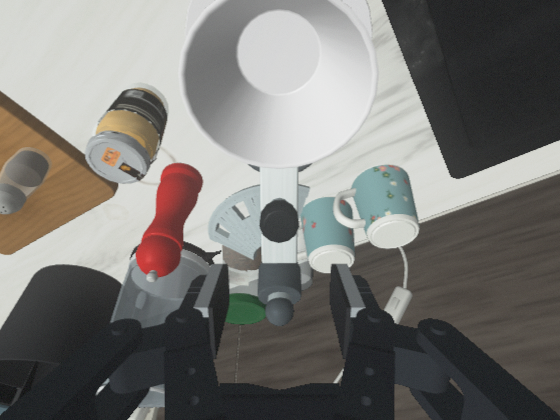

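View pics/scene5.png

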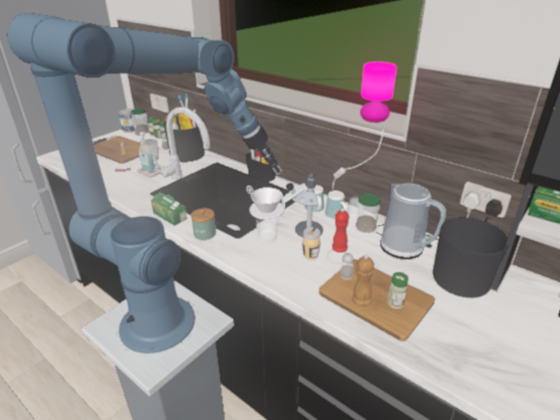

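Run:
```python
from h import *
for n in('top','scene'):
  a=np.load(f'pics/{n}1.npz');b=np.load(f'pics/{n}5.npz'); A=world(n,a['d']);B=world(n,b['d'])
  for nm,c,r,zl,zh in [('honey',(528,-168),45,10,115),('salt',(498,-330),32,35,115),('spice',(481,-511),35,35,130),('tin',(390,229),60,10,112),('tea',(380,430),100,10,90),('red',(620,-222),45,10,170)]:
    f=lambda W:W[(W[...,2]>zl)&(W[...,2]<zh)&(np.hypot(W[...,0]-c[0],W[...,1]-c[1])<r)]
    print(n,nm,f(A).mean(0).round(1),f(B).mean(0).round(1))
  r=models.masks_of(n,'beaker')
  for q in r[:2]: print('beaker',q['score'],np.median(B[q['pixels']],0).round())
  W=B; m=(W[...,2]>40)&(np.hypot(W[...,0]-434,W[...,1]+420)<45); 
  for a_,b_ in((30,70),(145,180),(183,200)):
    w=W[(W[...,2]>a_)&(W[...,2]<b_)&(np.hypot(W[...,0]-434,W[...,1]+420)<45)]; print('mill',a_,w.mean(0).round(1))
st()
```

```text
top honey [ 514.5 -168.7   90.2] [ 514.8 -168.9   90.3]
top salt [ 486.1 -328.7   84.2] [ 486.1 -328.7   84.4]
top spice [ 472.5 -505.   102.2] [ 472.6 -505.1  102.3]
top tin [381.3 220.2  79.6] [379.5 208.   74.2]
top tea [380.8 421.9  59.9] [381.1 478.   67.2]
top red [ 619.3 -218.8   99.9] [ 619.4 -218.7  100.1]
beaker 0.38 [483.   9.  37.]
mill 30 [ 415.4 -413.8   49.6]
mill 145 [ 424.7 -418.5  170.7]
mill 183 [ 428.2 -420.7  188.4]
scene honey [ 511.7 -177.9   72.3] [ 511.5 -178.1   72.2]
scene salt [ 484.3 -336.8   75.4] [ 484.3 -336.8   75.5]
scene spice [ 468.4 -514.9   91.8] [ 468.5 -515.    92. ]
scene tin [375.  210.3  64.6] [374.9 210.5  64.7]
scene tea [371.  412.6  52.4] [370.8 412.3  52.6]
scene red [ 619.2 -227.4   87.7] [ 619.4 -227.3   87.6]
beaker 0.85 [496.   3.  53.]
mill 30 [ 414.5 -432.5   49.3]
mill 145 [ 419.  -427.3  166.4]
mill 183 [ 428.4 -422.4  188. ]
t 18.4 pos [549.    5.2 288.4] x [-0.722  0.48  -0.499] y [ 0.555  0.832 -0.001] z [ 0.414 -0.277 -0.867] F [ 0.4  0.5 -0.4] grip 0.55 q [ 0.06 -0.02 -0.42  0.74 -0.31  0.58]
```

```bash
python3 -c "
from bench import workorder; print(workorder.hand_in())"
```

```text
the job is handed in; nothing more can be done
None
```

The job is done and handed in at about 18.4 s of the 53 s. The wooden mill stands upright on the chopping board, and the dripper is locked over the beaker.

- **Mill:** I picked up the wooden mill by its head and stood it on the board at about (431, -420), between the salt shaker and the spice jar. The later pictures show it upright. The red look-alike was not touched.
- **Dripper:** I pulled the knob out about 12 mm, swung the arm 36° to the left slot and let the pin in until the pull fell to 7 N. Then I opened the gripper and backed off.
- **Last checks:**
  - The knob's height is 205.5 mm, against 205.2 mm when home at the start. A pin resting on the plate would sit about 8 mm higher.
  - The arm's angle is 146–147°, where 146.6° was expected.
  - The dripper's centre is at (519, 24), and the beaker was measured at (517, 25) before the swing.
- **Other things:** Scene-camera positions of the honey jar, salt, spice, sugar tin, tea box and red mill are unchanged to within 0.5 mm.

Two checks were not clean. In the top view the sugar tin and tea box readings differ, most likely because the robot arm hid part of them; the scene view shows them unmoved. After the swing the beaker is mostly hidden under the dripper, so I could only confirm it roughly, from network detections of the part still showing.

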